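Push a square tube into the corner of a welding jig and close the keeper

TASK

Push the long square tube along the table until it sits fully home in the corner of the welding jig, its side flat against the fence and its end against the end stop; then push the keeper arm round until it is fully closed in front of the tube. Only push with the fingers: do not lift or tip the tube, leave the other parts and tools on the table where they are, and let go of everything at the end.

Things in the scene. Friction and masses are not known exactly. Their poses are not given: they have to be found in the camera images.
- jig: dark steel corner jig fixed to the table, turned up to 0.2 rad. Origin on the table at the foot of the fence's working face: the plane x = 0, looking to -x, 40 mm tall, from y = -220 to +100 mm (wall 6 mm thick, then a flat foot flange to x = +40 mm). At its +y end the end stop, a block 36 mm tall with its working face at y = +100 mm, looking to -y, x = -34 to 0. The corner's floor is the bare table
- tube_center (a point): centre (20 mm over the table) of the workpiece, a closed-ended square steel tube, 40 x 160 x 40 mm, 0.25 to 0.55 kg, loose on the table in front of the fence. y is its length, z up. Starts 80 to 115 mm from the fence face, its y axis within 0.3 rad of the jig's. Fully home, this point is at x = -20, y = +20 mm in the jig's frame
- keeper (a joint): angle (rad) of the keeper, a flat steel arm 100 mm long from its pivot, 10 mm thick, 8 to 32 mm over the table. 0: open, pointing to the jig's -x; growing: counter-clockwise from above, free end going to -y; 1.571: closed, at its end stop, parallel to the fence, 3 mm clear of a tube that is home. Starts -0.3 to 0.3. Light friction (1 N at the pin), stays where left
- keeper_pin (a point): the keeper's upright pin: 12 mm across, its axis 92 mm from the pivot axis, its top 66 mm over the table; this point is on its axis 45 mm over the table
- keeper_pivot (a point): pivot axis of the keeper, 20 mm over the table, at x = -48, y = +117 mm in the jig's frame; a steel pin 40 mm tall beside the end stop
- offcut: bystander, leave alone: short offcut of the same square tube, 40 x 80 x 40 mm, lying behind the fence (half as long as the workpiece). Origin at its underside
- pipe: bystander, leave alone: stub of round pipe standing on end, 48 mm across, 70 mm tall. Origin at its underside
- angle: bystander, leave alone: offcut of angle section, 60 x 40 x 40 mm, 4 mm thick. Origin at its underside
- hammer: bystander, leave alone: hammer lying on the table, 240 mm long. Origin at its underside
- flange: bystander, leave alone: flat round flange ring lying on the table, 90 mm across, 12 mm thick. Origin at its underside
- tape: bystander, leave alone: tape measure, 62 x 34 x 58 mm, black case. Origin at its underside
- tube: the same workpiece; origin at the centre of its underside, same axes
Mind the look-alikes: they are no part of the job. What is shaped like the tube but brown or purple is not meant.

How it is judged:
By the outcome, as a careful person would: the job done as asked, in the order asked, and still so for the second after the job is handed in, with the robot touching nothing.
It also fails if it takes over 70 s, if anything falls off the work surface, if the arm or the gripper's body presses on something with over 40 N, if the wrist force passes 120 N, or if a joint passes its speed limit or range.

ROBOT

A 7-joint arm with a two-finger parallel gripper is mounted at the origin on the work surface. World frame = base frame: x ahead of the robot, y to its left, z up, the work surface at z = 0. Lengths are in m, angles in rad, forces in N, time in s.
With the tool pointing down it reaches from about 0.35 to 0.9 m from the base axis. Payload 19.9 kg.
Tool frame: the origin (TCP) lies where the fingers leave the gripper's body, on its centre line; the fingertips stand 97 mm ahead of it and the grasp point (between the pads) lies 78 mm ahead of it; z points along the fingers, y is the line along which they close (so a half turn about z gives the same grasp; the last joint's range is limited). The gripper opens to 94 mm and grips with 3 to 60 N. Pads are 16 mm wide; open, the fingers measure 119 mm over their backs; the gripper's body (75 mm by 177 mm) begins 78 mm behind the grasp point.
Start: joints at [-1.315, 0.417, -0.01, 1.614, 0.005, 1.111, -0.053], TCP at [0.183, 0.598, 0.303] pointing down, gripper open.
Joint ranges: [-2.81, 2.81], [-0.39, 2.02], [-1.27, 1.25], [0.06, 2.57], [-1.19, 4.33], [0.19, 2], [-2.82, 2.82]. Speed limits (rad/s): [1.89, 1.89, 2.39, 2.39, 3.01, 3.01, 3.01].

INTERFACE

Orientations are given as a unit quaternion [x, y, z, w].
In Python, from rig import r gives the robot as it stands.
- The arm moves only by the tool arm_command, never from a script. Its argument "rows" is one flat list of numbers, 4 for each row, row after row: the shift along the tool's x, y, z in units of 0.04 m (1.0 is 0.04 m), then the turn about the tool's z in units of 0.12 rad (1.0 is 0.12 rad). A call has 1 to 8 rows; each row shifts and turns the commanded pose from where the row before left it, along the tool's axes as they then stand; what a row does not reach is not made up. A row lasts 1/8 s, in which the tool goes at most 62.5 mm and 10.7 degrees, less where a joint would pass 70% of its speed; a pose out of reach is approached as far as the arm can. A call with a number of a shift or a turn outside -1 to 1 is refused whole. A call with a gripper value outside its range is refused whole. "claw" is the closure, from -1 (fully open) to 1 (shut), set as the call begins (left out, the last holds). The fingers move at their own pace and stop on an object; "newtons" is the grip in N (left out, the last holds). Time passes only in rows, so rows that do not move let the fingers close. It gives the time, the measured TCP pose, the force, the opening and the grip force at its end, in the units of the state.
- r.sense(): the state, without advancing time (a new reading comes with each control period).
- r.capture(name): name is "side" or "top" or "wrist"; returns the picture (384x512x3 uint8, red, green, blue); there is no depth.
- r.camera_info(name): a dict with "intrinsics" (3x3 intrinsics, pixels), "R" (3x3) and "t" (3): a world point X has camera coordinates R X + t. Camera axes: x right, y down, z forward; pixel columns grow to the right and rows downward; lengths in m; the calibration is good to about 2 mm. A picture is of the moment at which its call begins: read the wrist's pose just before it. camera_info takes no time and is no camera call; for the wrist camera it gives the pose at the moment of the call.
- r.hand_in(): hands the job in; it is judged then, once.
Trained networks look in the newest picture that a camera, given by its name, has taken for a name from the list of things; names that differ only in an ending like _2 or _b are one class to them, and where a whole thing is asked for, a point or a joint stands for the part that bears it (a point fixed in the world has none). Each returns a list of dicts, best first, with "p" (0 to 1); they miss things now and then, are a little off and sometimes report something else, mostly with a low value. They report only what shows in the picture. A call takes as long as a camera call. They do not tell look-alikes from the thing itself.
- r.spot_in(camera, target): "position" ([x, y, z] in m, in world coordinates, good to about 4 mm: the middle of the surface that is visible of it).
- r.masks_of(camera, target): "mask" (384x512 bool, what is visible of it).
The state is a dict: "time_s": time; "q": joint angles; "joint_vel": joint speeds; "effort": joint torques, N m; "ee_pos": TCP position; "orientation": TCP orientation; "contact_force": force on the tool from outside, world axes, zero at the start; "torque": the same for the moment, N m; "gripper_width": opening from 0.0 (shut) to 1.0 (fully open); "gripper_force": force on a finger pad.
Only numpy, scipy, OpenCV 4.12 (cv2) and the standard library are available. Lean on these libraries where they do the work, as an engineer would, in place of code of your own. Each camera call takes 0.05 s, during which the arm holds its last target. There are 200 camera calls.

## Working session

There is one attempt and no reset: what is moved stays moved. The work goes in short steps, Python scripts to look and compute and a tool call to move; the robot and the scene stay as the last step left them, time stands still between calls to the robot, and variables do not carry over. Pictures are saved under pics/ and viewed, at most 10 in all, crops included, and the job is handed in when it is done.

Besides the shell and the picture viewer there is one more tool, called after "Emit:" as name(argument=value, ...) on one line, values as JSON. arm_command: Moves the arm, as the interface text tells. Shifts and turns lie within -1 to 1; 1 stands for 0.04 m of shift or 0.12 rad of turn. Its arguments: {"type":"object","properties":{"rows":{"type":"array","items":{"type":"number","minimum":-1,"maximum":1}},"claw":{"type":"number"},"newtons":{"type":"number"}},"required":["rows"]}

```bash
mkdir -p pics; ls; python3 - <<'E'
from rig import r
import cv2,numpy as np
s=r.sense();print(s['ee_pos'],s['orientation'],s['gripper_width'])
ims=[]
for c in ['top','side']:
    im=r.capture(c);cv2.imwrite(f'pics/{c}0.png',im[:,:,::-1])
    i=r.camera_info(c);print(c,i['intrinsics'],(-np.array(i['R']).T@i['t']))
    for n in ['jig','tube','tube_center','keeper','keeper_pin','keeper_pivot','offcut','hammer','pipe','angle','flange','tape']:
        try:print(n,[(np.round(d['position'],3),round(d['p'],2)) for d in r.spot_in(c,n)][:3])
        except Exception as e:print(n,e)
E
```

```text
pics
[0.18270888 0.59741291 0.3020282 ] [ 1.47851527e-01  9.89009368e-01 -6.28027484e-04 -4.73287782e-05] 0.9951159037462491
top [[384.38074713   0.         254.39270486]
 [  0.         384.38074713 190.69786797]
 [  0.           0.           1.        ]] [0.42467366 0.01127351 1.03416938]
jig [(array([0.637, 0.063, 0.006]), 0.67), (array([ 0.324, -0.309,  0.003]), 0.41)]
tube [(array([ 0.51 , -0.238,  0.038]), 0.92), (array([0.322, 0.197, 0.037]), 0.72), (array([ 0.53 , -0.013,  0.04 ]), 0.58)]
tube_center [(array([ 0.524, -0.013,  0.044]), 0.85), (array([ 0.358, -0.04 ,  0.039]), 0.73), (array([0.328, 0.2  , 0.041]), 0.62)]
keeper [(array([0.5  , 0.175, 0.031]), 0.57)]
keeper_pin [(array([0.505, 0.177, 0.03 ]), 0.69)]
keeper_pivot [(array([0.637, 0.057, 0.004]), 0.55)]
offcut [(array([0.701, 0.073, 0.038]), 0.91)]
hammer [(array([0.364, 0.357, 0.025]), 0.55)]
pipe [(array([ 0.67 , -0.275,  0.042]), 0.56)]
angle [(array([ 0.324, -0.31 ,  0.003]), 0.6)]
flange [(array([0.549, 0.304, 0.014]), 0.87)]
tape [(array([ 0.735, -0.044,  0.056]), 0.82)]
side [[350.58197465   0.         254.80
[... 346 characters left out ...]
75), (array([0.324, 0.217, 0.035]), 0.73), (array([0.526, 0.024, 0.038]), 0.66)]
keeper [(array([0.498, 0.184, 0.028]), 0.63), (array([ 0.667, -0.256,  0.042]), 0.23)]
keeper_pin [(array([0.501, 0.18 , 0.03 ]), 0.91)]
keeper_pivot [(array([0.617, 0.161, 0.011]), 0.86)]
offcut [(array([0.699, 0.098, 0.037]), 0.63), (array([0.613, 0.161, 0.009]), 0.52)]
hammer [(array([0.355, 0.37 , 0.026]), 0.84)]
pipe [(array([0.615, 0.161, 0.009]), 0.68), (array([ 0.668, -0.255,  0.044]), 0.6)]
angle [(array([ 0.321, -0.312,  0.009]), 0.73), (array([0.698, 0.097, 0.037]), 0.35)]
flange [(array([0.545, 0.315, 0.012]), 0.92)]
tape [(array([ 0.735, -0.034,  0.042]), 0.56), (array([0.615, 0.16 , 0.011]), 0.31)]
```

View pics/top0.png

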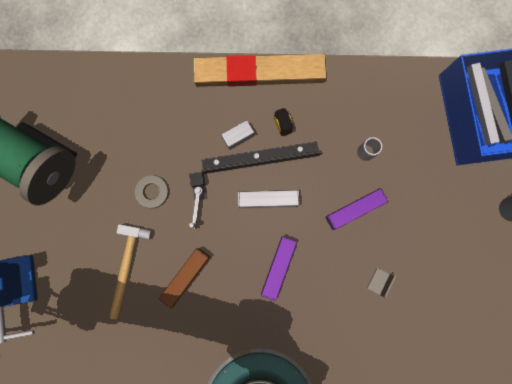

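View pics/side0.png

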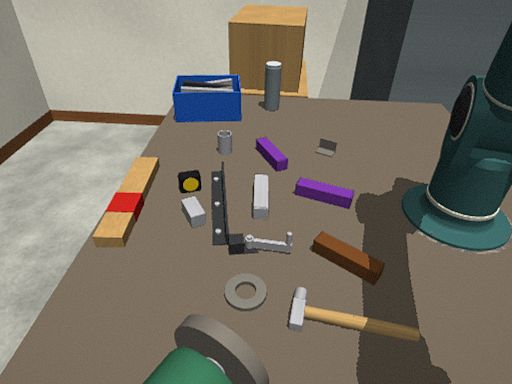

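The top view shows the silver tube at px (268,199). The fence runs from (203,165) to (318,150), the end stop is at (197,180), and the keeper runs from the pivot at (197,190) to the pin at (193,225). I'll zoom in.

```bash
python3 - <<'E'
from rig import r
import cv2,numpy as np
im=cv2.imread('pics/top0.png')
c=cv2.resize(im[135:235,180:330],None,fx=5.3,fy=5.3,interpolation=cv2.INTER_CUBIC)
c=cv2.convertScaleAbs(c,alpha=1.6,beta=10)
cv2.imwrite('pics/crop0.png',c)
open('h.py','w').write('''
import numpy as np,cv2
from rig import r
def ray(cam,uv,z,i=None):
    i=i or r.camera_info(cam);K,R,t=[np.array(i[k]) for k in('intrinsics','R','t')]
    d=R.T@np.linalg.inv(K)@np.array([uv[0],uv[1],1.]);c=-R.T@t
    return c+d*(z-c[2])/d[2]
def proj(cam,X,i=None):
    i=i or r.camera_info(cam);p=np.array(i['R'])@np.array(X)+i['t'];p=np.array(i['intrinsics'])@p;return p[:2]/p[2]
''')
from h import *
g=im[:,:,:].min(2)
m=(g>140).astype(np.uint8);n,l,s,ce=cv2.connectedComponentsWithStats(m)
for k in range(1,n):
    if s[k,4]>200:
        rc=cv2.minAreaRect(np.argwhere(l==k)[:,::-1].astype(np.float32));print(s[k],rc)
        b=cv2.boxPoints(rc);print([np.round(ray('top',p,.04)[:2],4) for p in b])
E
```

```text
[    0     0   512    57 26576] ((255.50003051757812, 27.999996185302734), (55.99999237060547, 510.99993896484375), 90.0)
[array([1.0715, 0.7498]), array([ 1.095 , -0.6707]), array([ 0.9319, -0.6611]), array([0.9065, 0.7322])]
[472  63  27  80 733] ((485.11767578125, 102.47059631347656), (81.00689697265625, 9.216353416442871), 75.96376037597656)
[array([ 0.9063, -0.5519]), array([ 0.9131, -0.5763]), array([ 0.6962, -0.617 ]), array([ 0.6897, -0.5933])]
[222 121  32  25 411] ((237.19232177734375, 132.96156311035156), (14.015923500061035, 29.396230697631836), 60.2551155090332)
[array([0.6986, 0.1171]), array([0.74  , 0.0503]), array([0.707, 0.031]), array([0.6659, 0.0976])]
[238 191  61  16 883] ((268.0031433105469, 198.11831665039062), (14.70543384552002, 60.3475227355957), 88.49256896972656)
[array([0.5459, 0.0683]), array([ 0.5536, -0.0887]), array([ 0.5152, -0.0901]), array([0.5075, 0.0662])]
[117 224  33  15 282] ((132.8018798828125, 231.55661010742188), (32.37335205078125, 9.767292976379395), 10.619654655456543)
[array([0.4303, 0.3792]), array([0.4551, 0.3762]), array([0.4416, 0.2927]), array([0.417, 0.296])]
```

View pics/crop0.png

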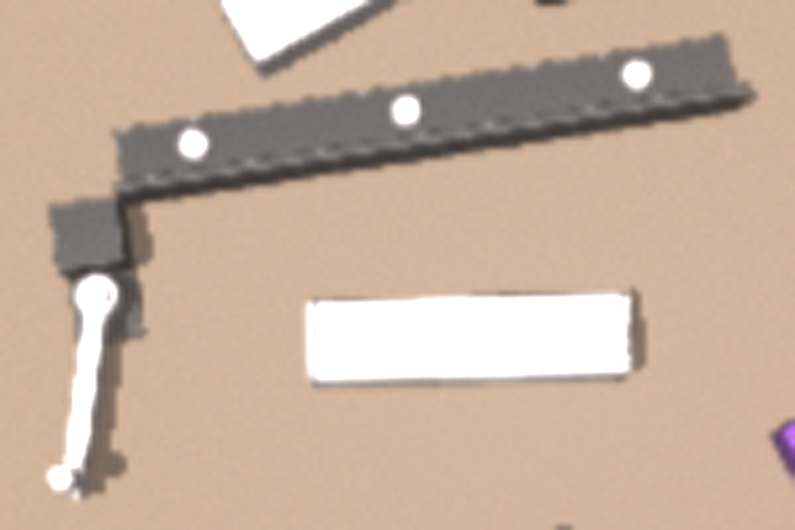

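The crop shows the tube at crop px (470,337), tilted slightly against the fence. The fence foot line runs from (125,200) to (748,98), the pivot top is at (97,293) and the pin top at (62,477). I'll fit the jig pose to these.

```bash
python3 - <<'E'
from h import *
from scipy.optimize import least_squares
i=r.camera_info('top')
obs=[((0,-.22,0),(748,98)),((0,.1,.036),(120,196)),((-.034,.1,.036),(127,268)),((-.048,.117,.04),(97,293)),((0,-.22,.04),(722,35),0)]
obs=[o for o in obs if len(o)==2]
px=lambda p:np.array([180+p[0]/5.3-.4,135+p[1]/5.3-.4])
def T(p,X):
    c,s=np.cos(p[2]),np.sin(p[2]);return np.array([p[0]+c*X[0]-s*X[1],p[1]+s*X[0]+c*X[1],X[2]])
f=lambda p:np.concatenate([proj('top',T(p,X),i)-px(u) for X,u in obs])
s=least_squares(f,[.6,.08,.1]);print(s.x,s.fun.round(2))
p=s.x
for n,X in dict(home=(-.02,.02,.0),pivot=(-.048,.117,.04),fend=(0,-.22,0),closedpin=(-.048,.025,.045)).items():print(n,T(p,X))
pin=ray('top',px((62,477)),.066,i);pv=T(p,(-.048,.117,.04));d=pin[:2]-pv[:2];print('pin',pin,np.hypot(*d),'keeper',np.arctan2(d[1],d[0])-np.pi-p[2])
c=np.cos(p[2]);sn=np.sin(p[2]);d=np.array([.5306-p[0],-.011-p[1]]);print('tube in jig',c*d[0]+sn*d[1],-sn*d[0]+c*d[1])
# refine via side camera check
im=cv2.imread('pics/top0.png')
for X in [(0,-.22,0),(0,.1,0),(0,.1,.04),(0,-.22,.04),(.006,-.22,.04),(.006,.1,.04),(.04,.1,0),(.04,-.22,0)]:
    print(X,((proj('top',T(p,X),i)-[180,135])*5.3).round(),end=' ')
E
```

```text
[0.61705032 0.06541517 0.19913584] [-1.41  0.5   0.01  0.06  0.73 -0.96  0.61  0.47]
home [0.59348912 0.08106348 0.        ]
pivot [0.54685369 0.17060753 0.04      ]
fend [ 0.66057123 -0.15023717  0.        ]
closedpin [0.56505335 0.08042564 0.045     ]
pin [0.45648521 0.18098901 0.066     ] 0.09096284213034798 keeper -0.31351388980691336
tube in jig -0.09985850789098996 -0.057803238305096684
(0, -0.22, 0) [738.  99.] (0, 0.1, 0) [128. 206.] (0, 0.1, 0.04) [117. 193.] (0, -0.22, 0.04) [751.  81.] (0.006, -0.22, 0.04) [749.  69.] (0.006, 0.1, 0.04) [115. 181.] (0.04, 0.1, 0) [116. 131.] (0.04, -0.22, 0) [723.  24.]
```

```bash
cat >> h.py <<'E'
def T(p,X):
    c,s=np.cos(p[2]),np.sin(p[2]);return np.array([p[0]+c*X[0]-s*X[1],p[1]+s*X[0]+c*X[1],X[2]])
def inv(p,X):
    c,s=np.cos(p[2]),np.sin(p[2]);d=np.array(X[:2])-p[:2];return np.array([c*d[0]+s*d[1],-s*d[0]+c*d[1]])
E
python3 - <<'E'
from h import *
from scipy.optimize import least_squares
i=r.camera_info('top')
obs=[((0,-.22,.04),(751,93)),((.04,.1,0),(118,131)),((.04,-.22,0),(722,37)),((0,.1,.036),(120,196)),((-.034,.1,.036),(127,268)),((-.048,.117,.04),(97,293))]
px=lambda p:np.array([180+p[0]/5.3-.4,135+p[1]/5.3-.4])
f=lambda p:np.concatenate([proj('top',T(p,X),i)-px(u) for X,u in obs])
s=least_squares(f,[.6,.08,.1],loss='soft_l1');print(s.x,f(s.x).round(2))
p=s.x
for n,X in dict(home=(-.02,.02,.0),pivot=(-.048,.117,.04),fend=(0,-.22,0),closedpin=(-.048,.025,.045)).items():print(n,T(p,X))
pin=ray('top',px((62,477)),.066,i);pv=T(p,(-.048,.117,.04));d=pin[:2]-pv[:2];print('pin',pin,np.hypot(*d),'keeper',np.arctan2(d[1],d[0])+np.pi-p[2])
print('tube in jig',inv(p,(.5306,-.011)))
# side-view overlay
im=cv2.imread('pics/side0.png');big=cv2.resize(im[140:270,170:330],None,fx=5,fy=5,interpolation=cv2.INTER_CUBIC)
def line(A,B,col):
    a,b=[tuple(int(v) for v in ((proj('side',X)-[170,140]+.4)*5)) for X in (A,B)];cv2.line(big,a,b,col,1)
for a,b in [((0,-.22,0),(0,.1,0)),((0,-.22,.04),(0,.1,.04)),((.04,-.22,0),(.04,.1,0)),((-.034,.1,.036),(0,.1,.036))]:line(T(p,a),T(p,b),(0,255,0))
line(pv,pin,(0,0,255))
t=(.5306,-.011,.049)
for z in(0,.04):
  q=[T(t,(a,b,z)) for a,b in((-.02,-.08),(.02,-.08),(.02,.08),(-.02,.08))]
  for k in range(4):line(q[k],q[k-1],(255,0,0))
cv2.imwrite('pics/ov.png',cv2.resize(big,(738,600)))
E
```

```text
[0.61540603 0.06642183 0.18300928] [ 0.28  0.01 -0.26  0.43  0.76 -0.23 -0.49  0.07  0.03 -0.91 -0.2   0.43]
home [0.59210023 0.08244806 0.        ]
pivot [0.54691484 0.1727325  0.04      ]
fend [ 0.6554437  -0.14990427  0.        ]
closedpin [0.56365787 0.08226886 0.045     ]
pin [0.45648521 0.18098901 0.066     ] 0.09080577563942449 keeper 6.009125322750856
tube in jig [-0.09747976 -0.06069513]
```

View pics/ov.png

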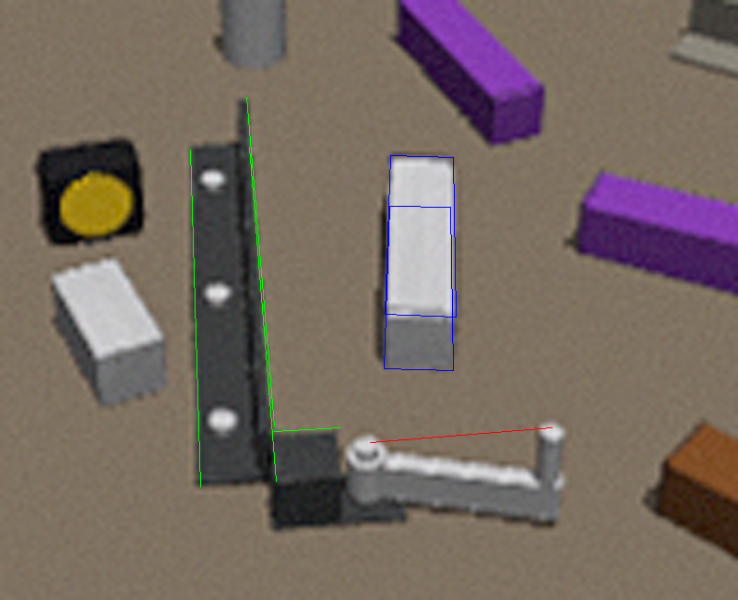

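The side overlay matches the jig, tube and pin edges to within 1–2 mm. First I'll align the tool with the jig (tool y along jig y, tool x along jig -x).

Emit:
arm_command(rows=[0,0,0,-1,0,0,0,-1,0,0,0,-1,0,0,0,-1,-0.2,-0.8,0,0,-0.2,-0.8,0,0,-0.2,-0.8,0,0,-0.2,-0.8,0,0], claw=-1)

```text
time_s: 2.3
ee_pos: [0.238, 0.4766, 0.3027]
orientation: [-0.091, 0.996, 0.0, 0.0]
contact_force: [0.8, -0.7, -0.4]
gripper_width: 1.0
gripper_force: 0.0
```

```bash
cat >> h.py <<'E'
J=(.6154,.0664,.183)
def st():
    s=r.sense();q=s['orientation'];x,y,z,w=q
    ty=np.arctan2(1-2*(x*x+z*z),2*(x*y-w*z))
    j=inv(J,s['ee_pos']);print('t',round(s['time_s'],2),'jig xy',j.round(4),'z',round(s['ee_pos'][2],4),'yaw err',round(ty-np.pi/2-J[2],3),'F',np.round(s['contact_force'],1),'q',np.round(s['q'],2));return s
E
python3 -c "
from h import *
st()"
```

```text
t 2.3 jig xy [-0.2965  0.4721] z 0.3027 yaw err 0.0 F [ 0.8 -0.7 -0.4] q [-1.1   0.25 -0.07  1.84  0.02  1.05  0.57]
```

Emit:
arm_command(rows=[-0.25,-0.9,0,0,-0.25,-0.9,0,0,-0.25,-0.9,0,0,-0.25,-0.9,0,0,-0.25,-0.9,0,0,-0.25,-0.9,0,0,-0.25,-0.9,0,0,-0.25,-0.9,0,0])

```text
time_s: 3.3
ee_pos: [0.3691, 0.2079, 0.3029]
orientation: [-0.091, 0.996, 0.0, 0.0]
contact_force: [-0.1, 0.9, 0.1]
gripper_width: 1.001
gripper_force: 0.0
```

Emit:
arm_command(rows=[-0.25,-0.9,0.2,0,-0.25,-0.9,0.2,0,-0.25,-0.9,0.2,0,-0.25,-0.9,0.2,0,-0.25,-0.9,0.2,0,-0.25,-0.9,0.2,0,-0.1,-0.6,0.2,0,0,0,0,0])

```text
time_s: 4.3
ee_pos: [0.4754, -0.0168, 0.2463]
orientation: [-0.09, 0.996, -0.0, -0.0]
contact_force: [-1.1, 0.7, -0.5]
gripper_width: 0.999
gripper_force: 0.0
```

```bash
python3 -c "
from h import *
st()"
```

```text
t 4.3 jig xy [-0.1528 -0.0563] z 0.2463 yaw err -0.002 F [-1.1  0.7 -0.5] q [-0.37  0.23  0.39  2.04 -0.11  0.89  1.83]
```

Emit:
arm_command(rows=[0,-0.1,0.7,0,0,0,0.7,0,0,0,0.7,0,0,0,0.7,0,0,0,0.5,0,0,0,0.1,0,0,0,0,0,0,0,0,0])

```text
time_s: 5.3
ee_pos: [0.4765, -0.019, 0.1116]
orientation: [-0.092, 0.996, 0.0, 0.001]
contact_force: [0.6, 0.7, -0.9]
gripper_width: 1.001
gripper_force: 0.0
```

```bash
python3 - <<'E'
from h import *
st()
im=r.capture('top')
cv2.imwrite('pics/t1.png',cv2.resize(im[120:250,170:340,::-1],None,fx=4,fy=4,interpolation=cv2.INTER_CUBIC))
E
```

```text
t 5.3 jig xy [-0.1521 -0.0587] z 0.1116 yaw err 0.0 F [ 0.6  0.7 -0.9] q [-0.29  0.47  0.31  2.12 -0.25  0.59  1.96]
```

View pics/t1.png

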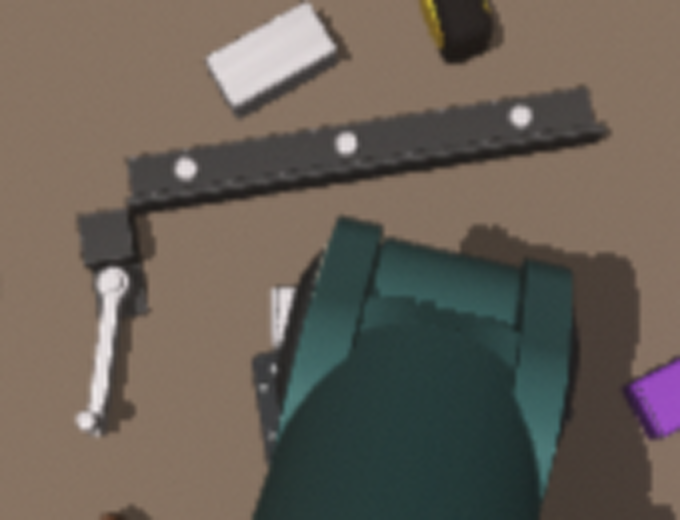

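The arm hides the tube, but the jig and keeper haven't moved and the +y end of the tube still shows at (283,310). Now I'll push toward the fence.

Emit:
arm_command(rows=[-0.25,0,0,0,-0.25,0,0,0,-0.25,0,0,0,-0.25,0,0,0,-0.25,0,0,0,-0.25,0,0,0,-0.25,0,0,0,-0.25,0,0,0])

```text
time_s: 6.35
ee_pos: [0.5554, -0.0045, 0.1106]
orientation: [-0.092, 0.996, -0.0, -0.0]
contact_force: [-2.1, 0.4, -0.3]
gripper_width: 0.997
gripper_force: 0.8
```

Emit:
arm_command(rows=[-0.15,0,0,0,-0.15,0,0,0,-0.1,0,0,0,-0.05,0,0,0])

```text
time_s: 6.85
ee_pos: [0.5725, -0.0014, 0.1107]
orientation: [-0.091, 0.996, -0.0, -0.0]
contact_force: [-2.8, -0.5, 1.9]
gripper_width: 0.999
gripper_force: 1.5
```

```bash
python3 - <<'E'
from h import *
st()
im=r.capture('side')
print([(inv(J,d['position']).round(3),d['p']) for d in r.spot_in('side','tube')])
E
```

```text
t 6.85 jig xy [-0.0545 -0.0588] z 0.1107 yaw err 0.0 F [-2.8 -0.5  1.9] q [-0.29  0.6   0.31  1.89 -0.27  0.7   1.93]
[(array([-0.024, -0.008]), 0.94), (array([-0.276, -0.046]), 0.88), (array([-0.158, -0.257]), 0.85), (array([-0.261,  0.201]), 0.68)]
```

Emit:
arm_command(rows=[-0.07,0,0,0,-0.07,0,0,0,-0.06,0,0,0])

```text
time_s: 7.32
ee_pos: [0.5789, -0.0002, 0.1104]
orientation: [-0.091, 0.996, 0.0, -0.002]
contact_force: [-23.5, -1.4, 17.2]
gripper_width: 1.001
gripper_force: 11.4
```

Emit:
arm_command(rows=[-0.05,0,0,0,-0.05,0,0,0])

```text
time_s: 7.58
ee_pos: [0.5798, -0.0003, 0.1098]
orientation: [-0.09, 0.996, 0.0, -0.006]
contact_force: [-45.8, -5.9, 29.4]
gripper_width: 1.0
gripper_force: 23.5
```

```bash
python3 - <<'E'
from h import *
st()
E
```

```text
t 7.58 jig xy [-0.0472 -0.0591] z 0.1098 yaw err -0.002 F [-45.8  -5.9  29.4] q [-0.29  0.61  0.31  1.86 -0.27  0.72  1.92]
```

Emit:
arm_command(rows=[0.3,0,0,0,0.5,0,0,0,0.5,0,0,0,0,-0.6,0,0,0,-0.8,0,0,0,-0.8,0,0,0,-0.8,0,0,0,0,0,0], claw=1, newtons=10)

```text
time_s: 8.57
ee_pos: [0.5553, -0.1292, 0.1109]
orientation: [-0.09, 0.996, -0.001, 0.001]
contact_force: [-0.2, -0.3, -0.5]
gripper_width: 0.186
gripper_force: 0.0
```

```bash
python3 - <<'E'
from h import *
print(st()['gripper_width'])
im=r.capture('top');cv2.imwrite('pics/t2.png',cv2.resize(im[120:250,170:340,::-1],None,fx=4,fy=4,interpolation=cv2.INTER_CUBIC))
E
```

```text
t 8.57 jig xy [-0.0947 -0.1814] z 0.1109 yaw err -0.003 F [-0.2 -0.3 -0.5] q [-0.07  0.59  0.31  1.89 -0.27  0.69  2.15]
0.18560555892539488
```

View pics/t2.png

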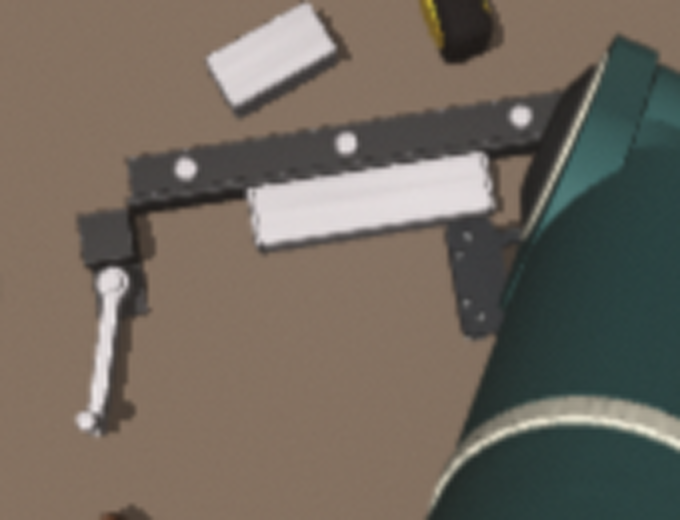

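The tube lies flat on the fence, with its +y end at crop px (252,215) and about 77 mm of gap left to the end stop at x=134. Next I'll move in behind its -y end and push along the fence.

Emit:
arm_command(rows=[-0.4,0,0,0,-0.5,0,0,0,-0.5,0,0,0,-0.45,0,0,0,0,0.2,0,0,0,0.2,0,0,0,0.2,0,0,0,0.2,0,0])

```text
time_s: 9.62
ee_pos: [0.6215, -0.0813, 0.1108]
orientation: [-0.091, 0.996, -0.0, 0.0]
contact_force: [-1.0, -2.5, -0.1]
gripper_width: 0.006
gripper_force: 1.1
```

Emit:
arm_command(rows=[0,0.25,0,0,0,0.25,0,0,0,0.25,0,0,0,0.25,0,0,0,0.25,0,0,0,0.25,0,0,0,0.2,0,0])

```text
time_s: 10.5
ee_pos: [0.6094, -0.0142, 0.1107]
orientation: [-0.092, 0.996, -0.0, 0.0]
contact_force: [0.1, -3.9, 3.0]
gripper_width: 0.005
gripper_force: 2.0
```

```bash
python3 - <<'E'
from h import *
st()
E
```

```text
t 10.5 jig xy [-0.0206 -0.0782] z 0.1107 yaw err 0.0 F [ 0.1 -3.9  3. ] q [-0.26  0.65  0.31  1.79 -0.27  0.75  1.95]
```

Emit:
arm_command(rows=[0,0.06,0,0,0,0.06,0,0,0,0.06,0,0])

```text
time_s: 10.88
ee_pos: [0.6083, -0.0078, 0.1107]
orientation: [-0.091, 0.996, -0.0, 0.0]
contact_force: [0.2, -2.6, 2.1]
gripper_width: 0.006
gripper_force: 1.4
```

Emit:
arm_command(rows=[0,0.05,0,0,0,0.05,0,0])

```text
time_s: 11.12
ee_pos: [0.6077, -0.0067, 0.1108]
orientation: [-0.09, 0.996, -0.002, 0.0]
contact_force: [2.9, -22.4, 1.0]
gripper_width: 0.006
gripper_force: 11.4
```

```bash
python3 - <<'E'
from h import *
st()
E
```

```text
t 11.12 jig xy [-0.0208 -0.0705] z 0.1108 yaw err -0.002 F [  2.9 -22.4   1. ] q [-0.27  0.64  0.31  1.8  -0.27  0.74  1.93]
```

Emit:
arm_command(rows=[0,-0.2,0,0,0,-0.3,0,0,0.7,0,0,0,0.7,0,0,0,0.5,0.5,0,0,0,0.9,0,0,0,0.9,0,0,0,0.6,0,0])

```text
time_s: 12.12
ee_pos: [0.515, 0.0782, 0.1107]
orientation: [-0.092, 0.996, 0.0, -0.0]
contact_force: [0.1, 0.1, -0.2]
gripper_width: 0.003
gripper_force: 0.0
```

Emit:
arm_command(rows=[-0.3,0.2,0,0,-0.4,0,0,0,-0.3,0,0,0,-0.1,0,0,0,-0.1,0,0,0,-0.05,0,0,0])

```text
time_s: 12.88
ee_pos: [0.562, 0.0931, 0.1104]
orientation: [-0.091, 0.996, -0.0, -0.001]
contact_force: [-14.4, -3.5, 11.3]
gripper_width: 0.01
gripper_force: 7.1
```

```bash
python3 - <<'E'
from h import *
st()
E
```

```text
t 12.88 jig xy [-0.0476  0.036 ] z 0.1104 yaw err -0.0 F [-14.4  -3.5  11.3] q [-0.46  0.59  0.31  1.89 -0.27  0.7   1.76]
```

Emit:
arm_command(rows=[-0.05,0,0,0,0.4,0,0,0,0.8,0,0,0,0.2,0,-0.8,0,0.2,0,-0.8,0,0.2,0,-0.6,0,0.2,0.8,0,0,0.2,0.8,0,0])

```text
time_s: 13.88
ee_pos: [0.4663, 0.1415, 0.1991]
orientation: [-0.091, 0.996, 0.0, 0.0]
contact_force: [0.0, 1.3, 0.5]
gripper_width: 0.004
gripper_force: 0.0
```

Emit:
arm_command(rows=[0,0.8,0,0,0,0.8,0,0,0,0.3,0,0,0,0,0,0])

```text
time_s: 14.38
ee_pos: [0.4528, 0.2156, 0.1986]
orientation: [-0.092, 0.996, -0.0, -0.0]
contact_force: [-0.2, -0.7, 0.2]
gripper_width: 0.003
gripper_force: 0.0
```

```bash
python3 - <<'E'
from h import *
st()
im=r.capture('top');cv2.imwrite('pics/t3.png',cv2.resize(im[120:250,170:340,::-1],None,fx=4,fy=4,interpolation=cv2.INTER_CUBIC))
im=r.capture('side');cv2.imwrite('pics/s3.png',cv2.resize(im[140:270,170:330,::-1],None,fx=4.5,fy=4.5,interpolation=cv2.INTER_CUBIC))
E
```

```text
t 14.38 jig xy [-0.1327  0.1763] z 0.1986 yaw err 0.001 F [-0.2 -0.7  0.2] q [-0.78  0.35  0.32  2.02 -0.15  0.8   1.39]
```

View pics/s3.png

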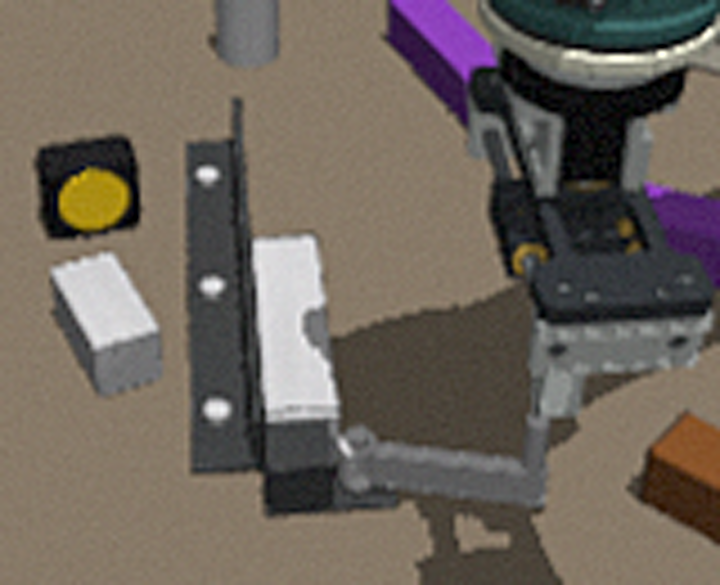

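View pics/t3.png

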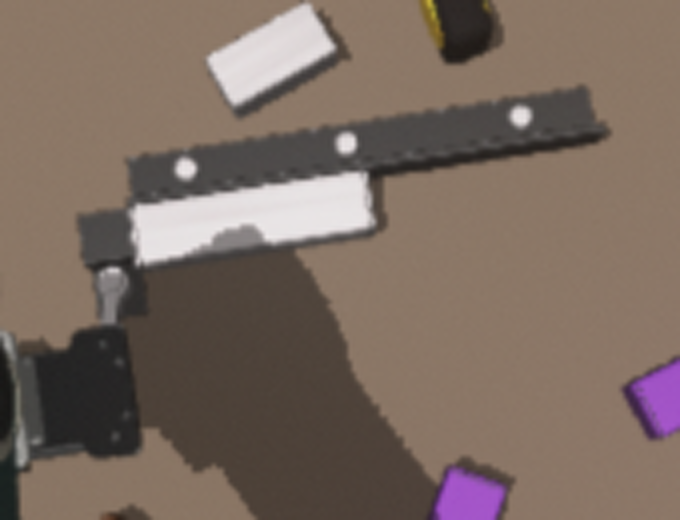

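The tube is home: it is flat on the fence and its end touches the stop at crop px (135,235). Next I'll lower the fingers behind the pin and sweep the keeper.

Emit:
arm_command(rows=[0,0,0.5,0,0,0,0.6,0,0,0,0.4,0,0.06,-0.34,0,0,0.06,-0.34,0,0,0.06,-0.34,0,0,-0.05,-0.36,0,0,-0.1,-0.36,0,0])

```text
time_s: 15.48
ee_pos: [0.4648, 0.146, 0.139]
orientation: [-0.091, 0.996, 0.0, 0.0]
contact_force: [-0.6, 1.9, 0.5]
gripper_width: 0.005
gripper_force: 0.6
```

Emit:
arm_command(rows=[-0.13,-0.36,0,0,-0.25,-0.3,0,0,-0.3,-0.3,0,0,0,-0.1,0,0])

```text
time_s: 15.98
ee_pos: [0.5007, 0.1105, 0.1389]
orientation: [-0.091, 0.996, 0.0, 0.001]
contact_force: [5.8, 12.7, -2.1]
gripper_width: 0.004
gripper_force: 5.4
```

```bash
python3 - <<'E'
from h import *
st()
i=r.camera_info('side')
im=r.capture('side');print([(inv(J,d['position']).round(3),d['position'][2].round(3),d['p']) for d in r.spot_in('side','keeper_pin')])
r.capture('top');print([(inv(J,d['position']).round(3),d['position'][2].round(3),d['p']) for d in r.spot_in('top','keeper_pin')])
E
```

```text
t 15.97 jig xy [-0.1047  0.0642] z 0.1389 yaw err -0.0 F [ 5.8 12.7 -2.1] q [-0.53  0.46  0.31  2.03 -0.22  0.68  1.67]Traceback (most recent call last):
  File "<stdin>", line 4, in <module>
AttributeError: 'float' object has no attribute 'round'
```

Emit:
arm_command(rows=[0,0.2,0,0,0.5,0,0,0,0.5,0,0,0,0,-0.5,0,0,0,-0.5,0,0,-0.25,0,0,0,-0.25,0,0,0,-0.25,0,0,0])

```text
time_s: 17.08
ee_pos: [0.4954, 0.0779, 0.1385]
orientation: [-0.092, 0.996, -0.0, -0.0]
contact_force: [-2.8, -2.7, 1.1]
gripper_width: 0.003
gripper_force: 1.7
```

Emit:
arm_command(rows=[-0.25,-0.05,0,0,-0.25,-0.05,0,0,-0.25,-0.05,0,0,-0.25,0,0,0,-0.15,0,0,0,-0.1,0,0,0])

```text
time_s: 17.82
ee_pos: [0.5455, 0.0804, 0.1387]
orientation: [-0.092, 0.996, 0.0, 0.0]
contact_force: [-0.9, -0.2, 0.3]
gripper_width: 0.006
gripper_force: 0.5
```

```bash
python3 - <<'E'
from h import *
st()
for c in('side','top'):
  r.capture(c);print([(inv(J,d['position']).round(3),d['position'][2],d['p']) for d in r.spot_in(c,'keeper_pin')][:2])
E
```

```text
t 17.82 jig xy [-0.0662  0.0265] z 0.1387 yaw err 0.0 F [-0.9 -0.2  0.3] q [-0.45  0.52  0.31  1.93 -0.23  0.72  1.75]
[(array([-0.044,  0.079]), 0.0364, 0.48)]
[(array([ 0.016, -0.139]), 0.0015, 0.58)]
```

Keep pushing gently until the keeper's stop is felt.

Emit:
arm_command(rows=[-0.06,0,0,0,-0.06,0,0,0])

```text
time_s: 18.27
ee_pos: [0.5499, 0.0811, 0.1387]
orientation: [-0.091, 0.996, -0.0, -0.0]
contact_force: [-1.8, -0.0, 0.4]
gripper_width: 0.006
gripper_force: 0.4
```

Emit:
arm_command(rows=[-0.05,0,0,0,-0.05,0,0,0])

```text
time_s: 18.52
ee_pos: [0.5515, 0.0813, 0.1381]
orientation: [-0.091, 0.996, -0.0, -0.003]
contact_force: [-26.6, -3.8, 20.2]
gripper_width: 0.001
gripper_force: 14.3
```

```bash
python3 - <<'E'
from h import *
st()
E
```

```text
t 18.52 jig xy [-0.0602  0.0263] z 0.1381 yaw err -0.0 F [-26.6  -3.8  20.2] q [-0.44  0.53  0.31  1.91 -0.23  0.74  1.75]
```

The keeper's stop is felt at 27 N. I'll back off, rise clear and check.

Emit:
arm_command(rows=[0.2,0,0,0,0.6,0,0,0,0.6,0,-0.3,0,0.3,0,-0.9,0,0.3,0.5,-0.9,0,0.3,0.9,-0.8,0,0.3,0.9,0,0,0.3,0.9,0,0])

```text
time_s: 19.52
ee_pos: [0.4159, 0.1877, 0.2553]
orientation: [-0.091, 0.996, 0.001, 0.001]
contact_force: [0.5, 1.1, -0.3]
gripper_width: 0.005
gripper_force: 0.0
```

Emit:
arm_command(rows=[0,0.9,0,0,0,0.9,0,0,0,0.9,0,0,0,0.5,0,0,0,0,0,0], claw=-1)

```text
time_s: 20.15
ee_pos: [0.3929, 0.313, 0.2546]
orientation: [-0.092, 0.996, -0.0, 0.0]
contact_force: [-0.4, 0.3, 0.1]
gripper_width: 0.501
gripper_force: 0.0
```

```bash
python3 - <<'E'
from h import *
st()
im=r.capture('top');cv2.imwrite('pics/t4.png',cv2.resize(im[130:230,180:330,::-1],None,fx=5.3,fy=5.3,interpolation=cv2.INTER_CUBIC))
g=im.min(2)
im2=r.capture('side');cv2.imwrite('pics/s4.png',cv2.resize(im2[140:270,170:330,::-1],None,fx=4.5,fy=4.5,interpolation=cv2.INTER_CUBIC))
E
```

```text
t 20.15 jig xy [-0.1739  0.283 ] z 0.2546 yaw err 0.002 F [-0.4  0.3  0.1] q [-0.92  0.26  0.22  1.97 -0.07  0.92  1.09]
```

View pics/t4.png

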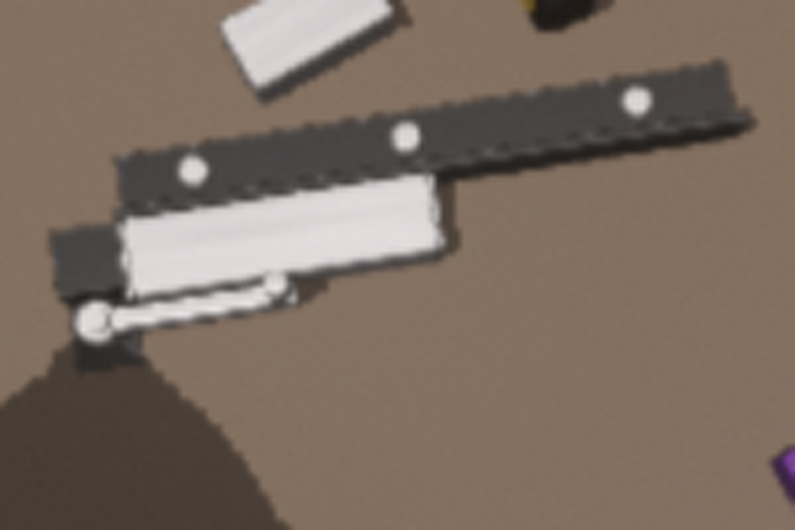

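View pics/s4.png

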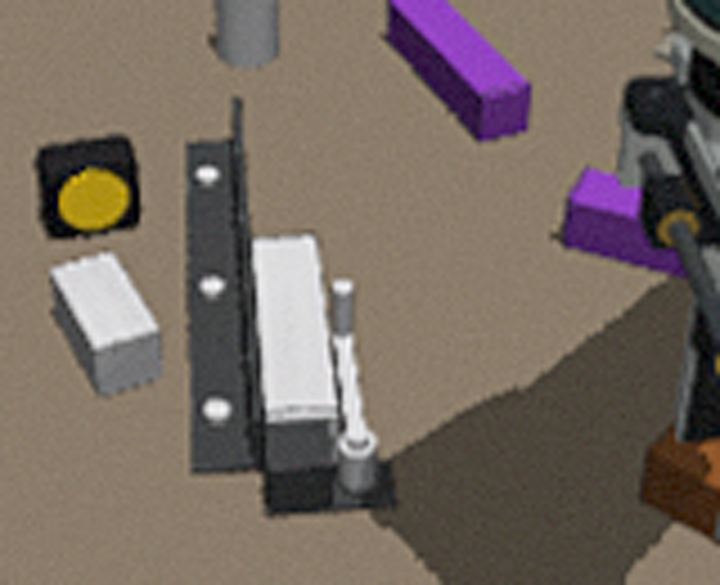

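The tube is home in the corner and the keeper lies parallel beside it, with its pin at top-view crop px (275,285). The other parts visible in the two views haven't moved. I'll hand in.

```bash
python3 -c "
from rig import r
print(r.hand_in())"
```

```text
the job is handed in; nothing more can be done
None
```

The tube is home against the fence and end stop, the keeper was pushed round to its stop, and the arm is clear of everything; I handed the job in at about 20 s, and no verdict came back.

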